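# Set vial holders at equal gaps with a spacer block

### The arm

A 6-joint arm with a two-finger parallel gripper is mounted at the origin on the work surface. World frame = base frame: x ahead of the robot, y to its left, z up, the work surface at z = 0. Lengths are in m, angles in rad, forces in N, time in s.
With the tool pointing down it reaches from about 0.3 to 1 m from the base axis. Payload 5.1 kg.
Tool frame: the origin (TCP) lies on the mounting face of the last link; the fingertips stand 190 mm ahead of it and the grasp point (between the pads) lies 171 mm ahead of it; x points along the fingers, z is the direction in which the jaws open and shut, and the axes are right-handed (so a half turn about x gives the same grasp; the last joint's range is limited). The gripper opens to 95 mm and grips with 3 to 60 N. Pads are 20 mm wide; open, the fingers measure 119 mm over their backs; the gripper's body (75 mm by 180 mm) begins 59 mm behind the grasp point.
Start: joints at [1.235, 0.124, 1.65, -0, 1.367, -0.083], TCP at [0.163, 0.629, 0.405] pointing down, gripper open.
Joint ranges: [-2.61, 2.61], [-1.02, 2.33], [0.03, 2.71], [-1.35, 4.49], [0.32, 2.68], [-2.91, 2.91]. Speed limits (rad/s): [2.57, 2.57, 3.14, 3.14, 3.14, 3.14].

### API

Orientations are given as a unit quaternion [w, x, y, z].
In Python, from cell import arm, eyes gives the robot as it stands.
- The arm moves only by the tool drive_tool, never from a script. Its argument "motion" is a list of rows, each a list of 4 numbers: the shift along the world's x, y, z in m, then the turn about the world's z in degrees. A call has 1 to 20 rows; each row shifts and turns the commanded pose from where the row before left it; what a row does not reach is not made up. A row lasts 1/8 s, in which the tool goes at most 62.5 mm and 10.7 degrees, less where a joint would pass 70% of its speed; a pose out of reach is approached as far as the arm can. A call is refused whole if a number of a shift passes 0.0625 or a number of a turn 10.7, either way. A call with a gripper value outside its range is refused whole. "jaw" is the finger opening in m, from 0 to 0.0951, set as the call begins (left out, the last holds). The fingers move at their own pace and stop on an object; the grip force is fixed at half the most. Time passes only in rows, so rows that do not move let the fingers close. It gives the time, the measured TCP pose, the force and the opening at its end, in the units of the state.
- arm.get_state(): the state, without advancing time (a new reading comes with each control period).
- eyes.read_camera(name): name is "side" or "top" or "wrist"; returns a dict with "pixels" (400x640x3 uint8, red, green, blue), "range_z" (400x640 float32, m along the optical axis (not along the pixel's ray), 0 where there is no reading), "fx", "fy", "cx", "cy" (pixels), "eye" and "rotation" of the camera in the world; the wrist camera has in their place "T_tool_cam" (4x4, takes a point from camera to tool coordinates, whose origin is the TCP and whose axes are the tool frame's). Camera axes: x right, y down, z forward; pixel columns grow to the right and rows downward; lengths in m; the calibration is good to about 2 mm. A picture is of the moment at which its call begins: read the wrist's pose just before it.
- arm.finish_job(): hands the job in, once; it reports no verdict.
The state is a dict: "clock": time; "q": joint angles; "joint_vel": joint speeds; "tau": joint torques, N m; "eef_pos": TCP position; "tool_rot": TCP orientation; "force": force on the tool from outside, world axes, zero at the start; "wrist_torque": the same for the moment, N m; "grip_width": finger opening in m.
Only numpy, scipy, OpenCV 4.12 (cv2) and the standard library are available. Lean on these libraries where they do the work, as an engineer would, in place of code of your own. Each camera call takes 0.05 s, during which the arm holds its last target. There are 200 camera calls.

### The job

Space the three sliding vial holders out evenly along the rail, with a gap of exactly one spacer block (its 26 mm thickness) between each and the next, starting from the clamped end holder. Work outwards from the end holder: stand the spacer upright on the rail, slide the next holder gently up until the spacer is just nipped between the two, without shifting the holders already set, then step the spacer on to the next gap. When the last gap is set, lift the spacer out, stand it upright on the bare bench beside the rail, and leave everything else on the bench where it is.

Things in the scene. Friction and masses are not known exactly. Their poses are not given: they have to be found in the camera images.
- rail: flat aluminium slide rail fixed on the bench, 70 wide (x) x 470 long (y) x 18 mm high, flat on top. Origin at the centre of its underside; its y axis runs along the rail from the end holder towards the free end
- end_holder: vial holder clamped fast near the -y end of the rail, told by the dark upright clamp plate (78 wide, 14 mm thick, top 42 mm above the rail's top, with two bolts) on its outer side, away from the sliding holders: same block 60 x 40 x 34 mm and vial as the sliding ones. Origin on the rail's centre line at the middle of the block, at the height of the rail's top; axes as the rail's
- holder1: sliding vial holder nearest the end holder: white block 60 (across the rail, its x) x 40 (along the rail, its y) x 34 mm with a capped glass vial of 25 mm diameter in its middle, top of cap 52 mm above the rail's top. Origin on the rail's centre line at the middle of the holder, at the height of the rail's top; y points along the rail, away from the end holder. It cannot turn or lift. It slides stiffly along the rail, about 6 N to move it, and stays where it is left.
- holder2: sliding vial holder second from the end holder: white block 60 (across the rail, its x) x 40 (along the rail, its y) x 34 mm with a capped glass vial of 25 mm diameter in its middle, top of cap 52 mm above the rail's top. Origin on the rail's centre line at the middle of the holder, at the height of the rail's top; y points along the rail, away from the end holder. It cannot turn or lift. It slides stiffly along the rail, about 6 N to move it, and stays where it is left.
- holder3: sliding vial holder farthest from the end holder: white block 60 (across the rail, its x) x 40 (along the rail, its y) x 34 mm with a capped glass vial of 25 mm diameter in its middle, top of cap 52 mm above the rail's top. Origin on the rail's centre line at the middle of the holder, at the height of the rail's top; y points along the rail, away from the end holder. It cannot turn or lift. It slides stiffly along the rail, about 6 N to move it, and stays where it is left.
- spacer: steel spacer block with a grip stem, 0.15 to 0.3 kg: foot 50 (x) x 26 (y, the thickness that sets the gap) x 40 mm high, with a stem on its middle 20 (x) x 18 (y) mm rising to 80 mm above its underside. Origin at the centre of its underside. It starts upright on the bench, beyond one end of the rail or the other. To fit between the holders its y lies along the rail's y (either way round).
- cork_ring: thick cork ring, 80 mm across, 35 mm high, a bystander. Origin at the centre of its underside
- screw_cap: red screw cap, 32 mm across, 14 mm high, a bystander. Origin at the centre of its underside
- spatula: flat steel lab spatula, 150 mm long (x), up to 16 mm wide, lying roughly along the rail, a bystander. Origin at the centre of its underside
- weight: brass balance weight with a knob, 28 mm across, 42 mm high, a bystander. Origin at the centre of its underside
- dish: white weighing dish, 60 mm across, 14 mm high, a bystander. Origin at the centre of its underside
There are look-alikes about, which are no part of the job. Several things look just like the spacer: the one meant starts farthest from the robot's base.

How it is judged:
By the outcome, as a careful person would: the job done as asked, in the order asked, and still so for the second after the job is handed in, with the robot touching nothing.
It also fails if it takes over 72 s, if anything falls off the work surface, if the arm or the gripper's body presses on something with over 40 N, if the wrist force passes 120 N, or if a joint passes its speed limit or range.

## Working session

There is one attempt and no reset: what is moved stays moved. The work goes in short steps, Python scripts to look and compute and a tool call to move; the robot and the scene stay as the last step left them, time stands still between calls to the robot, and variables do not carry over. Pictures are saved under pics/ and viewed, on a budget of 10 in all, crops included, one or two more only if the job needs it, and the job is handed in when it is done.

Besides the shell and the picture viewer there is one more tool, called after "Request:" as name(argument=value, ...) on one line, values as JSON. drive_tool: Moves the arm, as the interface text tells. Its arguments: {"type":"object","properties":{"motion":{"type":"array"},"jaw":{"type":"number"}},"required":["motion"]}

```bash
mkdir -p pics
cat > h.py <<'E'
import numpy as np, cv2
from cell import arm, eyes
from scipy.spatial.transform import Rotation as R
def cloud(c, st=None):
    v,u=np.mgrid[0:400,0:640]; z=c["range_z"]
    P=np.stack([(u-c["cx"])/c["fx"]*z,(v-c["cy"])/c["fy"]*z,z],-1)
    if "T_tool_cam" in c:
        T=np.array(c["T_tool_cam"]); P=P@T[:3,:3].T+T[:3,3]
        q=st["tool_rot"]; r=R.from_quat([q[1],q[2],q[3],q[0]]).as_matrix()
        P=P@r.T+np.array(st["eef_pos"])
    else: 
        P=P@np.array(c["rotation"]).T+np.array(c["eye"])
    P[z<=0]=np.nan
    return P
def save(n,img): cv2.imwrite(f"pics/{n}.png",img[...,::-1])
E
python3 - <<'E'
from h import *
s=arm.get_state(); print(s)
for n in("top","side"):
    c=eyes.read_camera(n); save(n,c["pixels"]); np.save(n+"_P.npy",cloud(c)); np.save(n+"_px.npy",c["pixels"]); print(n,c["eye"],c["rotation"],c["fx"])
E
```

```text
{'clock': 0.0, 'q': array([ 1.23541337e+00,  1.24482313e-01,  1.65164805e+00, -1.28874255e-05,
        1.36750635e+00, -8.26108624e-02]), 'joint_vel': array([-0.00010801,  0.00053992,  0.00026167, -0.00022293, -0.0002377 ,
       -0.00058908]), 'tau': array([-7.43893906e-04, -4.17597485e+01, -3.59932566e+01,  7.75089255e-02,
        4.90135595e-02, -1.41236010e-04]), 'eef_pos': array([0.16251205, 0.62910031, 0.40351675]), 'tool_rot': array([ 0.55843253, -0.43338515,  0.55963951,  0.43258993]), 'force': array([-0.13448466, -0.63415921, -1.03967253]), 'wrist_torque': array([-0.0133764 ,  0.04431384, -0.01320165]), 'grip_width': 0.09511418320861278}Traceback (most recent call last):
  File "<stdin>", line 4, in <module>
  File "h.py", line 12, in cloud
    P=P@np.array(c["rotation"]).T+np.array(c["eye"])
      ~^~~~~~~~~~~~~~~~~~~~~~~~~~
ValueError: matmul: Input operand 1 has a mismatch in its core dimension 0, with gufunc signature (n?,k),(k,m?)->(n?,m?) (size 4 is different from 3)
```

Camera rotation is a quaternion.

```bash
python3 - <<'E'
t=open('h.py').read()
t=t.replace('P=P@np.array(c["rotation"]).T','q=c["rotation"]; P=P@R.from_quat([q[1],q[2],q[3],q[0]]).as_matrix().T')
open('h.py','w').write(t)
E
python3 - <<'E'
from h import *
for n in("top","side"):
    c=eyes.read_camera(n); save(n,c["pixels"]); P=cloud(c);np.save(n+"_P.npy",P); np.save(n+"_px.npy",c["pixels"]); print(n,c["eye"],c["rotation"],c["fx"])
    print(P[::80,::128].round(3).tolist())
E
```

```text
top [0.33335829 0.01586982 1.25932046] [-0.06276338  0.70681245 -0.70129376  0.06829342] 490.9659826507803
[[[1.571, 1.44, -0.743], [1.578, 0.872, -0.744], [1.594, 0.303, -0.757], [1.597, -0.273, -0.752], [1.605, -0.852, -0.752]], [[1.194, 1.394, -0.747], [0.881, 0.539, -0.008], [0.841, 0.175, 0.091], [0.882, -0.16, 0.006], [0.849, -0.475, 0.089]], [[0.683, 0.938, -0.129], [0.653, 0.516, 0.003], [0.657, 0.181, -0.002], [0.661, -0.158, -0.004], [0.663, -0.498, -0.002]], [[0.413, 0.618, 0.323], [0.443, 0.5, 0.002], [0.444, 0.171, 0.021], [0.448, -0.154, 0.003], [0.451, -0.485, -0.003]], [[0.225, 0.951, -0.241], [0.245, 0.484, 0.002], [0.246, 0.169, -0.007], [0.249, -0.151, 0.002], [0.251, -0.47, 0.002]]]
side [ 0.06544656 -0.78758614  0.99447472] [-0.36245247  0.89269235 -0.24951872  0.09730872] 431.246637048876
[[[-0.006, 0.063, 0.727], [0.492, 2.401, -0.155], [1.408, 2.389, -0.342], [2.059, 1.638, -0.228], [2.039, 0.612, 0.117]], [[-0.194, 0.899, 0.22], [0.181, 0.675, 0.217], [0.75, 0.937, -0.095], [2.005, 1.477, -0.762], [2.033, 0.457, -0.254]], [[-0.125, 0.014, 0.486], [0.079, 0.543, -0.001], [0.463, 0.306, 0.0], [0.844, 0.073, -0.0], [2.033, 0.279, -0.696]], [[-0.633, 1.247, -0.744], [0.008, -0.066, 0.253], [0.31, -0.014, -0.003], [0.632, -0.208, -0.005], [0.886, -0.431, 0.069]], [[-0.672, 0.753, -0.755], [-0.075, -0.089, 0.012], [0.2, -0.248, -0.0], [0.475, -0.415, 0.0], [0.749, -0.581, -0.001]]]
```

View pics/top.png

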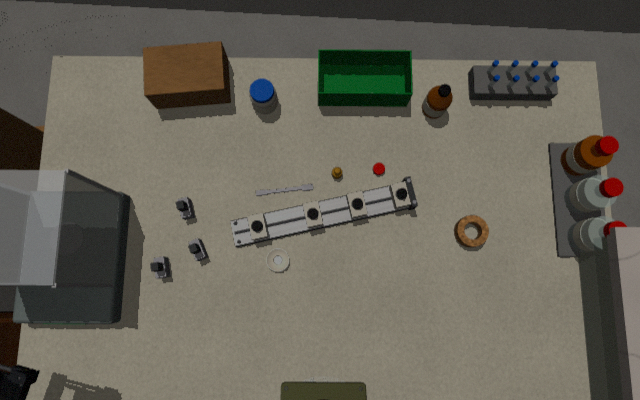

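View pics/side.png

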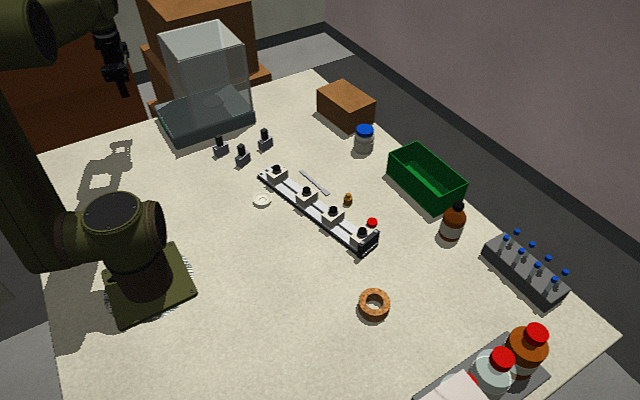

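Top view: three spacer look-alikes stand at about (184,208), (197,249) and (160,267). The rail runs from the clamp plate at (412,193) to its free end at (237,232), with holders at (402,194), (357,204), (313,213) and (257,226). Bystanders: spatula (285,189), weight (337,172), cap (379,169), dish (278,261), ring (472,231).

Run:
```python
from h import *
P=np.load('top_P.npy'); px=np.load('top_px.npy')
S=np.load('side_P.npy')
def reg(P,xy,r): return P[(np.hypot(P[...,0]-xy[0],P[...,1]-xy[1])<r)]
for (u,v) in [(184,208),(197,249),(160,267)]:
    p=P[v-14:v+15,u-14:u+15].reshape(-1,3); 
    t=p[(p[:,2]>.065)&(p[:,2]<.1)]; m=p[(p[:,2]>.03)&(p[:,2]<.05)]
    for nm,q in(('stem',t),('foot',m)):
        if len(q)>3:
            rr=cv2.minAreaRect((q[:,:2]*1000).astype(np.float32)); print(u,v,nm,len(q),np.median(q,0).round(3),rr, 'dist',np.hypot(*np.median(q,0)[:2]).round(3))
# rail & holders
w=P.reshape(-1,3); k=(w[:,0]>.3)&(w[:,0]<.75)&(w[:,1]>-.3)&(w[:,1]<.3)&(w[:,2]>.01)
box=w[k]
r=P[170:255,225:425].reshape(-1,3); rt=r[(r[:,2]>.012)&(r[:,2]<.025)]
print('rail',cv2.minAreaRect((rt[:,:2]*1000).astype(np.float32)),rt[:,2].mean())
for (u,v) in [(402,194),(357,204),(313,213),(257,226)]:
    p=P[v-16:v+17,u-16:u+17].reshape(-1,3)
    for lo,hi in((.045,.057),(.064,.076)):
        q=p[(p[:,2]>lo)&(p[:,2]<hi)]
        if len(q)>3: print(u,v,len(q),np.median(q,0).round(4),cv2.minAreaRect((q[:,:2]*1000).astype(np.float32)))
for nm,(u,v) in dict(spat=(285,189),weight=(337,172),cap=(379,169),dish=(278,261),ring=(472,231)).items(): print(nm,P[v,u].round(3))
c=px[185:290,140:260]; save('crop1',cv2.resize(c,None,fx=5,fy=5,interpolation=cv2.INTER_CUBIC))
```

```text
184 208 stem 77 [0.522 0.351 0.079] ((523.6860961914062, 352.5152282714844), (21.315753936767578, 18.781269073486328), 18.74567985534668) dist 0.629
184 208 foot 147 [0.515 0.347 0.04 ] ((524.157958984375, 352.0581359863281), (50.23768615722656, 26.02464485168457), 15.764069557189941) dist 0.621
197 249 stem 79 [0.419 0.314 0.079] ((419.3103332519531, 315.42767333984375), (20.093183517456055, 18.844329833984375), 27.860767364501953) dist 0.524
197 249 foot 153 [0.414 0.311 0.04 ] ((420.0604248046875, 315.69293212890625), (50.14623260498047, 26.696247100830078), 25.08780860900879) dist 0.518
160 267 stem 80 [0.375 0.402 0.08 ] ((375.2342529296875, 403.1213684082031), (20.08596420288086, 18.853357315063477), 9.898056030273438) dist 0.55
160 267 foot 179 [0.374 0.398 0.04 ] ((375.0596618652344, 403.57061767578125), (49.841087341308594, 27.0402889251709), 11.686755180358887) dist 0.547
rail ((524.5130615234375, 15.403213500976562), (160.14244079589844, 458.1494140625), 20.285877227783203) 0.017693376725312224
402 194 319 [ 0.5538 -0.1911  0.0526] ((560.133056640625, -196.4753875732422), 
[... 456 characters left out ...]
 83.3514175415039)
313 213 293 [0.5043 0.0304 0.0527] ((508.7399597167969, 30.03704261779785), (60.36304473876953, 39.969398498535156), 13.213103294372559)
313 213 80 [0.5088 0.0304 0.0697] ((507.8858337402344, 29.33968162536621), (22.8156795501709, 22.088151931762695), 0.43619033694267273)
257 226 309 [0.473  0.1648 0.0527] ((476.6715393066406, 166.7176055908203), (60.24150466918945, 40.230037689208984), 12.697561264038086)
257 226 76 [0.4768 0.1664 0.0701] ((476.6537170410156, 167.14535522460938), (22.027393341064453, 22.306230545043945), 83.04137420654297)
spat [0.579 0.102 0.004]
weight [ 0.616 -0.032  0.042]
cap [ 0.631 -0.142  0.017]
dish [0.392 0.116 0.004]
ring [ 0.473 -0.382 -0.002]
```

View pics/crop1.png

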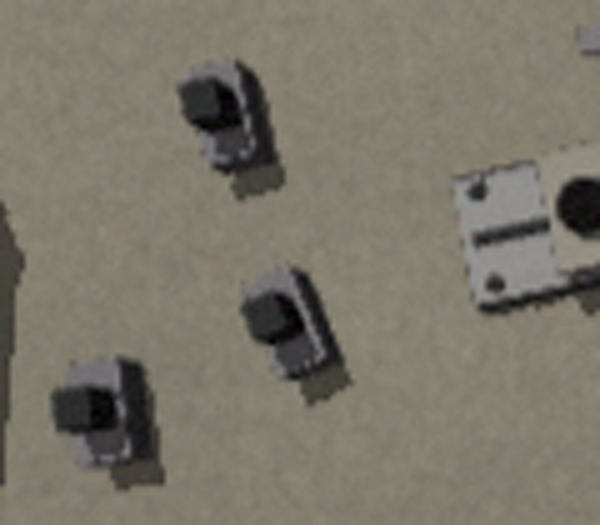

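The crop shows the same three foot-and-stem blocks. Their base distances are 0.63 m for (184,208), 0.52 m for (197,249) and 0.55 m for (160,267). I choose (184,208), at world (0.524, 0.352) with its long axis at about 15.8°.

```bash
cat >> h.py <<'E'
def pose():
    s=arm.get_state(); q=s["tool_rot"]; M=R.from_quat([q[1],q[2],q[3],q[0]]).as_matrix()
    z=M[:,2]; yaw=(np.degrees(np.arctan2(z[1],z[0]))+90)%180-90
    return s,M,yaw
E
python3 - <<'E'
from h import *
s,M,y=pose(); print(M.round(3),y,s['clock'],s['eef_pos'])
E
```

```text
[[-0.001 -0.968  0.25 ]
 [-0.001  0.25   0.968]
 [-1.     0.    -0.002]] 75.51571966049056 0.15 [0.16254151 0.6291481  0.40379957]
```

Request:
drive_tool(motion=[[0,-0.046,0,-4.3],[0,-0.046,0,-4.3],[0,-0.046,0,-4.3],[0,-0.046,0,-4.3],[0,-0.046,0,-4.3],[0.02,-0.046,0,-4.3],[0.045,0,0,-4.3],[0.045,0,0,-4.3],[0.045,0,0,-4.3],[0.045,0,0,-4.3],[0.045,0,-0.01,-4.3],[0.045,0,-0.01,-4.3],[0.045,0,-0.01,-4.3],[0.0265,0,-0.01,-3.8],[0,0,0,0],[0,0,0,0]], jaw=0.06)

```text
clock: 2.15
eef_pos: [0.5236, 0.3534, 0.3646]
tool_rot: [0.7, -0.098, 0.701, 0.098]
force: [-0.1, -0.1, -0.6]
grip_width: 0.0598
```

Run:
```python
from h import *
s,M,y=pose(); c=eyes.read_camera("wrist"); P=cloud(c,s); save('w1',c['pixels'])
print(s['eef_pos'],y,s['clock'],s['force'])
def rect(lo,hi,ctr,r):
    p=P[(P[...,2]>lo)&(P[...,2]<hi)&(np.hypot(P[...,0]-ctr[0],P[...,1]-ctr[1])<r)]
    return len(p),cv2.minAreaRect((p[:,:2]*1000).astype(np.float32)) if len(p)>5 else None, p.mean(0) if len(p) else None
print(rect(.07,.09,(.524,.352),.04)); print(rect(.033,.047,(.524,.352),.05))
```

```text
[0.5235708  0.35336448 0.36463359] 15.86226853571658 2.15 [-0.06434445 -0.08205015 -0.58182675]
(600, ((524.3816528320312, 352.8612060546875), (19.75110626220703, 17.547168731689453), 16.295076370239258), array([0.5243084 , 0.35378836, 0.07893347]))
(1116, ((524.426513671875, 352.3062744140625), (49.80520248413086, 26.515552520751953), 15.965568542480469), array([0.52378972, 0.35491468, 0.03942194]))
```

View pics/w1.png

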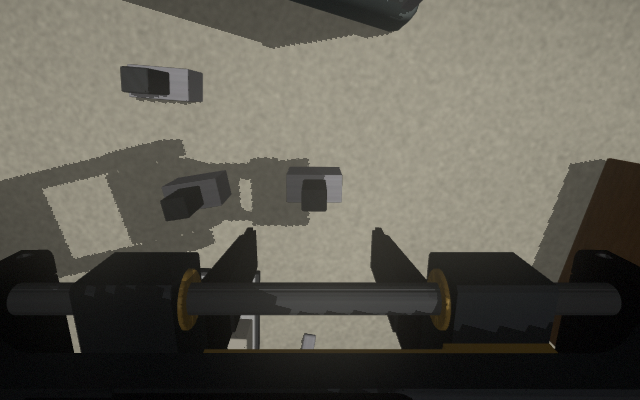

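The wrist picture shows the chosen spacer at (314,188), centred between the fingers, with the look-alikes at (160,83) and (195,195). Measured sizes are 50×26 and 20×18 mm, top 79 mm. I'll descend and grasp.

Request:
drive_tool(motion=[[0.0008,-0.0008,-0.03,0],[0,0,-0.03,0],[0,0,-0.03,0],[0,0,-0.025,0],[0,0,-0.0155,0],[0,0,0,0]])

```text
clock: 2.95
eef_pos: [0.5241, 0.3525, 0.2335]
tool_rot: [0.7, -0.098, 0.701, 0.097]
force: [0.8, 0.0, -0.4]
grip_width: 0.0597
```

Request:
drive_tool(motion=[[0,0,0,0],[0,0,0,0],[0,0,0,0],[0,0,0,0]], jaw=0.0)

```text
clock: 3.45
eef_pos: [0.525, 0.3526, 0.2347]
tool_rot: [0.701, -0.097, 0.7, 0.097]
force: [0.9, -0.5, -0.1]
grip_width: 0.0253
```

Request:
drive_tool(motion=[[0,0,0,0],[0,0,0.03,0],[0,0,0.05,0],[0,0,0.04,-2.7],[0,0,0,0]])

```text
clock: 4.08
eef_pos: [0.5258, 0.353, 0.3586]
tool_rot: [0.705, -0.08, 0.7, 0.082]
force: [0.2, -1.0, -1.9]
grip_width: 0.0198
```

Run:
```python
from h import *
P=np.load('top_P.npy'); th=np.radians(13.1)
ex=np.array([np.cos(th),np.sin(th)]); ey=np.array([-np.sin(th),np.cos(th)])
p=P[170:255,225:425].reshape(-1,3); p=p[~np.isnan(p[:,0])]
s=p[:,:2]@ey; x=p[:,:2]@ex
k=(p[:,2]>.046)&(p[:,2]<.058); h,b=np.histogram(s[k],np.arange(-.36,.1+.26,.005)); 
for i,j in zip(b.round(3),h): 
    if j: print(i,j,end='; ')
print()
c=(p[:,2]>.064)&(p[:,2]<.076)
for s0 in(-.31,-.2,-.085,.055):
    q=c&(abs(s-s0)<.03); 
    if q.sum(): print(s0,'cap mid s',(s[q].min()+s[q].max())/2,'x',(x[q].min()+x[q].max())/2,s[q].min(),s[q].max())
```

```text
-0.35 1; -0.345 19; -0.34 13; -0.335 37; -0.33 43; -0.325 27; -0.32 28; -0.315 23; -0.31 32; -0.305 42; -0.3 48; -0.295 31; -0.22 42; -0.215 37; -0.21 30; -0.205 29; -0.2 28; -0.195 33; -0.19 49; -0.185 48; -0.18 9; -0.11 8; -0.105 47; -0.1 41; -0.095 31; -0.09 29; -0.085 30; -0.08 32; -0.075 49; -0.07 38; 0.03 9; 0.035 48; 0.04 49; 0.045 33; 0.05 30; 0.055 28; 0.06 31; 0.065 44; 0.07 43; 
-0.31 cap mid s -0.3200740224981046 x 0.5022483284541172 -0.33919249541255686 -0.3009555495836524
-0.2 cap mid s -0.1997030679378578 x 0.5021662478508944 -0.21147734486937633 -0.1879287910063393
-0.085 cap mid s -0.08625220719157686 x 0.5019826239617183 -0.09801586228579383 -0.07448855209735988
0.055 cap mid s 0.0546344806260204 x 0.5027051803443645 0.04342474412040389 0.0658442171316369
```

Request:
drive_tool(motion=[[0.003,-0.03,0,0],[0.003,-0.0562,0,0],[0.003,-0.0562,0,0],[0.003,-0.0562,0,0],[0.003,-0.0562,0,0],[0.003,-0.0562,0,0],[0.003,-0.0562,0,0],[0.003,-0.0562,0,0],[0.003,-0.0562,0,0],[0,-0.0264,0,0],[0,0,-0.02,0],[0,0,-0.02,0],[0,0,0,0],[0,0,0,0]])

```text
clock: 5.82
eef_pos: [0.552, -0.1525, 0.3138]
tool_rot: [0.702, -0.081, 0.703, 0.081]
force: [-0.4, -0.7, -1.8]
grip_width: 0.0197
```

```bash
cat >> h.py <<'E'
th=np.radians(13.1); ex=np.array([np.cos(th),np.sin(th)]); ey=np.array([-np.sin(th),np.cos(th)])
def rs(p): return np.array([p[:2]@ex, p[:2]@ey])
E
python3 - <<'E'
from h import *
s,M,y=pose(); c=eyes.read_camera("wrist"); P=cloud(c,s); save('w2',c['pixels'])
print(s['eef_pos'],rs(s['eef_pos']),y,M[:,0],s['clock'],s['force'],s['grip_width'])
p=P.reshape(-1,3);p=p[~np.isnan(p[:,0])]
k=(p[:,2]>.046)&(p[:,2]<.058)&(abs(p[:,:2]@ex-.502)<.05)
h,b=np.histogram(p[k][:,:2]@ey,np.arange(-.36,.2,.01)); print([(round(i,3),j) for i,j in zip(b,h) if j])
T=eyes.read_camera("top"); save('t2',T['pixels'][150:280,200:460].repeat(3,0).repeat(3,1))
E
```

```text
[ 0.55195992 -0.1525193   0.31376278] [ 0.503027   -0.27365257] 13.201800086379663 [-7.00367169e-04  3.64531814e-04 -9.99999688e-01] 5.825 [-0.37345286 -0.66707998 -1.82013035] 0.019672784202648844
[(np.float64(-0.22), np.int64(1238)), (np.float64(-0.21), np.int64(857)), (np.float64(-0.2), np.int64(871)), (np.float64(-0.19), np.int64(1317))]
```

View pics/w2.png

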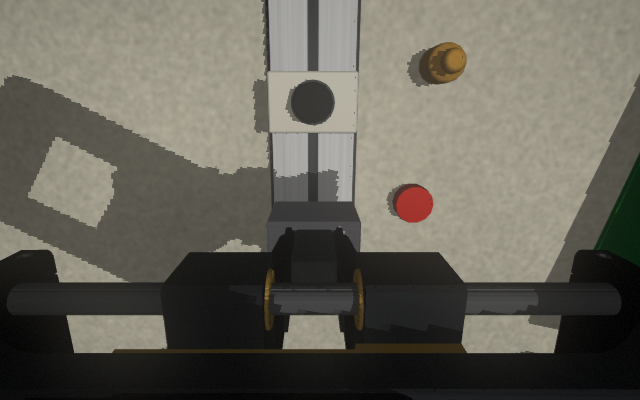

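The wrist picture shows h1 (312,102) ahead and the spacer foot squared to the rail at about (314,215), with the cap (413,203) and weight (445,62) clear. I'll lower the spacer.

Request:
drive_tool(motion=[[0,0,-0.02,0],[0,0,-0.02,0],[0,0,-0.015,0],[0,0,-0.004,0],[0,0,-0.0015,0],[0,0,0,0],[0,0,0,0]])

```text
clock: 6.8
eef_pos: [0.5522, -0.1536, 0.2546]
tool_rot: [0.703, -0.081, 0.702, 0.081]
force: [-0.6, 0.7, -1.1]
grip_width: 0.02
```

Request:
drive_tool(motion=[[0,0,-0.001,0],[0,0,0,0],[0,0,0,0]])

```text
clock: 7.18
eef_pos: [0.5519, -0.1535, 0.2528]
tool_rot: [0.703, -0.081, 0.702, 0.081]
force: [0.3, 0.1, -3.2]
grip_width: 0.0198
```

Request:
drive_tool(motion=[[0,0,-0.001,0],[0,0,0,0],[0,0,0,0]])

```text
clock: 7.55
eef_pos: [0.552, -0.1536, 0.2524]
tool_rot: [0.703, -0.081, 0.702, 0.081]
force: [-1.7, 1.0, 3.0]
grip_width: 0.0203
```

Request:
drive_tool(motion=[[0,0,0,0],[0,0,0,0],[0,0,0.01,0],[0,0,0.04,0],[0,0,0.01,0],[-0.0127,0.0545,0,0],[-0.0127,0.0545,0,0],[0,0,-0.04,0],[0,0,-0.0345,0],[0,0,0,0],[0,0,0,0]], jaw=0.032)

```text
clock: 8.93
eef_pos: [0.527, -0.0447, 0.2382]
tool_rot: [0.703, -0.081, 0.702, 0.081]
force: [0.5, 0.3, 0.2]
grip_width: 0.0318
```

Run:
```python
from h import *
s,M,y=pose(); print(s['eef_pos'],rs(s['eef_pos']),y,s['clock'],s['force'],s['grip_width'])
c=eyes.read_camera("side"); save('s1',cv2.resize(c['pixels'][130:280,240:420],None,fx=4,fy=4,interpolation=cv2.INTER_CUBIC))
```

```text
[ 0.52698757 -0.04471155  0.23823336] [ 0.5031393 -0.1629904] 13.099742674841096 8.925 [0.50664382 0.26935304 0.19512026] 0.03180618010586968
```

View pics/s1.png

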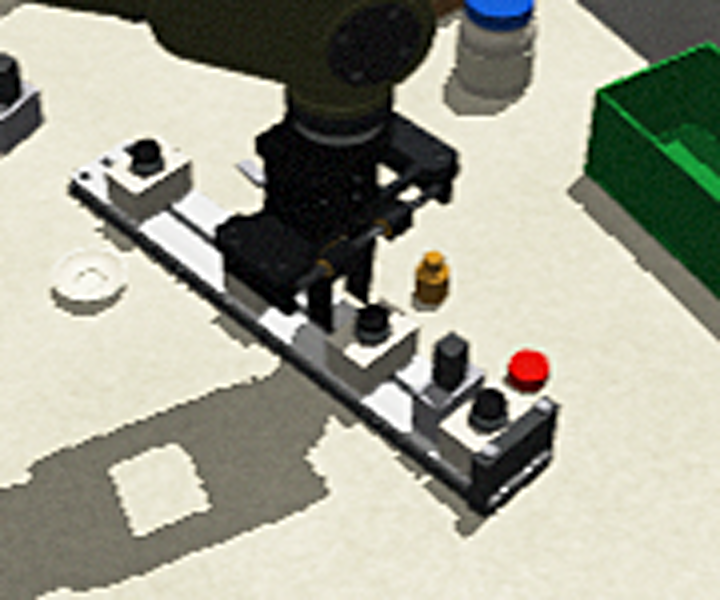

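The crop shows the spacer upright at (450,375) just short of the end holder, and the fingers at (345,280) behind h1. I'll lower and push h1.

Request:
drive_tool(motion=[[0,0,-0.01,0],[0,0,0,0],[0.00068,-0.00292,0,0],[0.00068,-0.00292,0,0],[0.00068,-0.00292,0,0],[0.00068,-0.00292,0,0],[0.00068,-0.00292,0,0],[0.00068,-0.00292,0,0],[0.00068,-0.00292,0,0],[0.00068,-0.00292,0,0],[0.00068,-0.00292,0,0],[0.00068,-0.00292,0,0],[0.00068,-0.00292,0,0],[0.00068,-0.00292,0,0],[0.00068,-0.00292,0,0],[0.00068,-0.00292,0,0]])

```text
clock: 10.98
eef_pos: [0.536, -0.0847, 0.2275]
tool_rot: [0.702, -0.08, 0.703, 0.082]
force: [-1.0, 6.1, 2.0]
grip_width: 0.032
```

Request:
drive_tool(motion=[[0.00068,-0.00292,0,0],[0.00045,-0.00195,0,0]])

```text
clock: 11.22
eef_pos: [0.5372, -0.0896, 0.2275]
tool_rot: [0.702, -0.08, 0.703, 0.082]
force: [-1.7, 7.0, 3.0]
grip_width: 0.0321
```

Request:
drive_tool(motion=[[0.00045,-0.00195,0,0],[0.00023,-0.00097,0,0]])

```text
clock: 11.48
eef_pos: [0.5378, -0.0923, 0.2275]
tool_rot: [0.702, -0.079, 0.703, 0.082]
force: [-1.3, 7.7, 3.2]
grip_width: 0.0323
```

Request:
drive_tool(motion=[[0.00023,-0.00097,0,0],[0.00023,-0.00097,0,0]])

```text
clock: 11.72
eef_pos: [0.5383, -0.0941, 0.2276]
tool_rot: [0.702, -0.079, 0.703, 0.082]
force: [-1.8, 6.9, 4.1]
grip_width: 0.0321
```

Request:
drive_tool(motion=[[0.00023,-0.00097,0,0]])

```text
clock: 11.85
eef_pos: [0.5385, -0.0951, 0.2275]
tool_rot: [0.702, -0.079, 0.703, 0.082]
force: [-1.7, 6.4, 3.5]
grip_width: 0.0323
```

Request:
drive_tool(motion=[[0.00023,-0.00097,0,0]])

```text
clock: 11.98
eef_pos: [0.5387, -0.0961, 0.2275]
tool_rot: [0.702, -0.079, 0.703, 0.082]
force: [-1.7, 7.5, 3.6]
grip_width: 0.0318
```

Request:
drive_tool(motion=[[0.00023,-0.00097,0,0]])

```text
clock: 12.1
eef_pos: [0.5389, -0.0968, 0.2276]
tool_rot: [0.702, -0.079, 0.703, 0.082]
force: [-1.8, 11.1, 5.2]
grip_width: 0.032
```

Request:
drive_tool(motion=[[0.00023,-0.00097,0,0]])

```text
clock: 12.22
eef_pos: [0.539, -0.0972, 0.2275]
tool_rot: [0.702, -0.078, 0.703, 0.083]
force: [-3.5, 13.1, 6.9]
grip_width: 0.0321
```

Request:
drive_tool(motion=[[0.00012,-0.00049,0,0]])

```text
clock: 12.35
eef_pos: [0.5391, -0.0974, 0.2276]
tool_rot: [0.702, -0.078, 0.703, 0.083]
force: [-3.1, 14.0, 6.0]
grip_width: 0.0322
```

The force rose from 7 to 14 N over about 1 mm of travel, so gap 1 is nipped against the clamped holder. I'll back off and hover over the spacer.

Request:
drive_tool(motion=[[-0.0011,0.0048,0,0],[-0.0023,0.0098,0,0],[0,0,0.04,0],[0,0,0.036,0],[0.0085,-0.0365,0,0],[0.0085,-0.0365,0,0],[0,0,0,0],[0,0,0,0],[0,0,0,0]])

```text
clock: 13.48
eef_pos: [0.5527, -0.157, 0.3029]
tool_rot: [0.702, -0.081, 0.703, 0.081]
force: [-0.2, 0.8, 0.4]
grip_width: 0.0321
```

```bash
cat > m.py <<'E'
from h import *
import sys
s,M,y=pose(); print(s['eef_pos'],rs(s['eef_pos']),y,s['clock'],s['force'])
c=eyes.read_camera("wrist"); P=cloud(c,s); save(sys.argv[1],c['pixels'])
p=P.reshape(-1,3);p=p[~np.isnan(p[:,0])]; S=p[:,:2]@ey; X=p[:,:2]@ex
def runs(k):
    v=np.sort(S[k]); g=np.where(np.diff(v)>.006)[0]; a=np.split(v,g+1); return [(round(q[0],4),round(q[-1],4),len(q)) for q in a if len(q)>20]
print('blocktop',runs((p[:,2]>.047)&(p[:,2]<.0545)&(abs(X-.502)<.028)))
print('footlevel .055-.061',runs((p[:,2]>.0555)&(p[:,2]<.0605)&(abs(X-.502)<.028)))
E
python3 m.py w3
```

```text
[ 0.55268761 -0.15701324  0.30292967] [ 0.5027172  -0.27819449] 13.164258612144934 13.475 [-0.15197228  0.84959805  0.3829554 ]
blocktop [(np.float64(-0.3313), np.float64(-0.295), 1240), (np.float64(-0.2683), np.float64(-0.2276), 3798)]
footlevel .055-.061 [(np.float64(-0.2934), np.float64(-0.2672), 1634)]
```

The wrist depth shows the spacer foot from −0.2934 to −0.2672 touching h1 (inner face about −0.268). I'll grasp and step on.

Request:
drive_tool(motion=[[0.0003,-0.0015,-0.02,0],[0,0,-0.02,0],[0,0,-0.01,0],[0,0,0,0]])

```text
clock: 14.02
eef_pos: [0.5527, -0.1591, 0.2513]
tool_rot: [0.701, -0.08, 0.704, 0.081]
force: [0.2, 0.4, 0.7]
grip_width: 0.0319
```

Request:
drive_tool(motion=[[0,0,0,0],[0,0,0,0],[0,0,0,0],[0,0,0.005,0],[0,0,0.02,0],[0,0,0.03,0],[0,0,0.025,0],[-0.0079,0.0341,0,0],[-0.0079,0.0341,0,0],[0,0,0,0],[0,0,0,0]], jaw=0.0)

```text
clock: 15.4
eef_pos: [0.5375, -0.0911, 0.3343]
tool_rot: [0.703, -0.081, 0.702, 0.081]
force: [0.1, -0.5, -1.6]
grip_width: 0.0197
```

```bash
python3 m.py w4
```

```text
[ 0.5375271  -0.09114684  0.33433556] [ 0.50287993 -0.21060605] 13.13530746501091 15.4 [ 0.08602516 -0.46585656 -1.64614162]
blocktop [(np.float64(-0.3331), np.float64(-0.3114), 492), (np.float64(-0.107), np.float64(-0.0709), 3302)]
footlevel .055-.061 [(np.float64(-0.3407), np.float64(-0.3308), 589)]
```

Request:
drive_tool(motion=[[0,0,-0.03,0],[0,0,-0.03,0],[0,0,-0.014,0],[0,0,-0.004,0],[0,0,-0.0015,0],[0,0,0,0],[0,0,0,0]])

```text
clock: 16.32
eef_pos: [0.5378, -0.0912, 0.2547]
tool_rot: [0.703, -0.081, 0.702, 0.081]
force: [1.0, 0.6, -2.1]
grip_width: 0.02
```

Request:
drive_tool(motion=[[0,0,-0.0012,0],[0,0,0,0],[0,0,0,0]])

```text
clock: 16.7
eef_pos: [0.5379, -0.0912, 0.254]
tool_rot: [0.703, -0.081, 0.702, 0.081]
force: [-2.5, 0.8, 5.5]
grip_width: 0.0201
```

Request:
drive_tool(motion=[[0,0,0,0],[0,0,0,0],[0,0,0.01,0],[0,0,0.03,0],[0,0,0.01,0],[-0.0123,0.0528,0,0],[-0.0123,0.0528,0,0],[-0.0123,0.0528,0,0],[0,0,-0.03,0],[0,0,-0.03,0],[0,0,-0.016,0],[0,0,0,0],[0,0,0,0],[0,0,0,0]], jaw=0.032)

```text
clock: 18.45
eef_pos: [0.5012, 0.0671, 0.2279]
tool_rot: [0.703, -0.081, 0.702, 0.081]
force: [0.4, -0.4, 0.3]
grip_width: 0.0318
```

Run:
```python
from h import *
s,M,y=pose(); print(s['eef_pos'],rs(s['eef_pos']),y,s['clock'],s['force'])
```

```text
[0.5012071  0.06709983 0.22792678] [ 0.50337193 -0.04824562] 13.09571236040837 18.45 [ 0.39947431 -0.36861133  0.32954759]
```

Request:
drive_tool(motion=[[0.00091,-0.0039,0,0],[0.00091,-0.0039,0,0],[0.00091,-0.0039,0,0],[0.00091,-0.0039,0,0],[0.00091,-0.0039,0,0],[0.00091,-0.0039,0,0],[0.00091,-0.0039,0,0],[0.00091,-0.0039,0,0],[0.00091,-0.0039,0,0],[0.00091,-0.0039,0,0],[0.00091,-0.0039,0,0],[0.00091,-0.0039,0,0],[0.00091,-0.0039,0,0],[0.00091,-0.0039,0,0],[0.00091,-0.0039,0,0],[0.00091,-0.0039,0,0],[0.00091,-0.0039,0,0],[0.00091,-0.0039,0,0],[0.00091,-0.0039,0,0],[0.00091,-0.0039,0,0]])

```text
clock: 20.95
eef_pos: [0.5189, -0.0103, 0.2272]
tool_rot: [0.703, -0.08, 0.702, 0.082]
force: [-1.1, 6.3, 3.3]
grip_width: 0.0319
```

Request:
drive_tool(motion=[[0.00068,-0.00292,0,0],[0.00068,-0.00292,0,0],[0.00068,-0.00292,0,0],[0.00045,-0.00195,0,0],[0.00023,-0.00097,0,0],[0,0,0,0]])

```text
clock: 21.7
eef_pos: [0.5217, -0.022, 0.2272]
tool_rot: [0.703, -0.08, 0.702, 0.081]
force: [-0.9, 5.6, 2.3]
grip_width: 0.0323
```

```bash
python3 - <<'E'
from h import *
s,M,y=pose(); print(s['eef_pos'],rs(s['eef_pos']),y,s['clock'],s['force'])
E
python3 m.py w5
```

```text
[ 0.52165038 -0.0219889   0.22723063] [ 0.50309112 -0.1396494 ] 13.083066025057434 21.7 [-0.9152416   5.60697258  2.33901889]
[ 0.52165038 -0.0219889   0.22723063] [ 0.50309112 -0.1396494 ] 13.083066025057434 21.7 [-0.9152416   5.60697258  2.33901889]
blocktop [(np.float64(-0.1896), np.float64(-0.1679), 1240), (np.float64(-0.1523), np.float64(-0.1275), 518)]
footlevel .055-.061 [(np.float64(-0.1691), np.float64(-0.1641), 28), (np.float64(-0.1485), np.float64(-0.1277), 228)]
```

Request:
drive_tool(motion=[[0.00045,-0.00195,0,0],[0.00045,-0.00195,0,0],[0.00045,-0.00195,0,0],[0.00023,-0.00097,0,0]])

```text
clock: 22.25
eef_pos: [0.5232, -0.0286, 0.2272]
tool_rot: [0.703, -0.079, 0.702, 0.082]
force: [-1.9, 7.5, 4.1]
grip_width: 0.0322
```

Request:
drive_tool(motion=[[0.00023,-0.00097,0,0],[0.00023,-0.00097,0,0]])

```text
clock: 22.5
eef_pos: [0.5236, -0.0304, 0.2272]
tool_rot: [0.703, -0.079, 0.702, 0.082]
force: [-1.2, 6.5, 4.1]
grip_width: 0.0321
```

Request:
drive_tool(motion=[[0.00012,-0.00049,0,0]])

```text
clock: 22.62
eef_pos: [0.5238, -0.0309, 0.2272]
tool_rot: [0.703, -0.079, 0.702, 0.082]
force: [-1.7, 6.9, 4.5]
grip_width: 0.0322
```

Request:
drive_tool(motion=[[0.00012,-0.00049,0,0]])

```text
clock: 22.75
eef_pos: [0.5239, -0.0314, 0.2272]
tool_rot: [0.703, -0.079, 0.702, 0.082]
force: [-1.7, 7.0, 3.8]
grip_width: 0.0322
```

Request:
drive_tool(motion=[[0.00012,-0.00049,0,0]])

```text
clock: 22.88
eef_pos: [0.524, -0.0319, 0.2272]
tool_rot: [0.703, -0.079, 0.702, 0.082]
force: [-1.7, 8.9, 3.8]
grip_width: 0.0319
```

Request:
drive_tool(motion=[[0.00012,-0.00049,0,0]])

```text
clock: 23.0
eef_pos: [0.5241, -0.0321, 0.2272]
tool_rot: [0.703, -0.079, 0.702, 0.082]
force: [-1.7, 9.7, 5.5]
grip_width: 0.0317
```

The force rose from 6.9 to 9.7 N while the advance slowed, at s = −0.1500. Gap 1's contact position plus 66 mm predicts −0.1499, so gap 2 is nipped. I'll go back to the spacer.

Request:
drive_tool(motion=[[-0.0011,0.0048,0,0],[-0.0023,0.0098,0,0],[0,0,0.04,0],[0,0,0.036,0],[0.0088,-0.038,0,0],[0.0089,-0.038,0,0],[0,0,0,0],[0,0,0,0],[0,0,0,0]])

```text
clock: 24.12
eef_pos: [0.538, -0.0936, 0.3022]
tool_rot: [0.702, -0.081, 0.703, 0.081]
force: [-0.6, 0.3, -0.4]
grip_width: 0.032
```

```bash
python3 m.py w6
```

```text
[ 0.53799269 -0.09364983  0.30219467] [ 0.50276609 -0.21314943] 13.176677049838545 24.125 [-0.59844004  0.34082524 -0.39173023]
blocktop [(np.float64(-0.3232), np.float64(-0.2929), 1901), (np.float64(-0.2658), np.float64(-0.2273), 1285), (np.float64(-0.202), np.float64(-0.1613), 3814)]
footlevel .055-.061 [(np.float64(-0.3148), np.float64(-0.3018), 115), (np.float64(-0.227), np.float64(-0.201), 1698)]
```

Request:
drive_tool(motion=[[0.0002,-0.001,-0.02,0],[0,0,-0.02,0],[0,0,-0.009,0],[0,0,0,0]])

```text
clock: 24.68
eef_pos: [0.5379, -0.0954, 0.2518]
tool_rot: [0.701, -0.08, 0.703, 0.081]
force: [-0.0, -0.6, 0.3]
grip_width: 0.0321
```

Request:
drive_tool(motion=[[0,0,0,0],[0,0,0,0],[0,0,0,0],[0,0,0.005,0],[0,0,0.02,0],[0,0,0.03,0],[0,0,0.025,0],[-0.0079,0.0341,0,0],[-0.0079,0.0341,0,0],[0,0,0,0],[0,0,-0.03,0],[0,0,-0.03,0],[0,0,-0.014,0],[0,0,-0.004,0],[0,0,-0.0015,0],[0,0,0,0],[0,0,0,0]], jaw=0.0)

```text
clock: 26.8
eef_pos: [0.523, -0.0274, 0.255]
tool_rot: [0.703, -0.081, 0.702, 0.081]
force: [-0.5, 0.2, -1.9]
grip_width: 0.0196
```

Request:
drive_tool(motion=[[0,0,-0.001,0],[0,0,0,0],[0,0,0,0]])

```text
clock: 27.18
eef_pos: [0.5231, -0.0274, 0.2543]
tool_rot: [0.703, -0.081, 0.702, 0.081]
force: [-1.0, 0.9, 5.2]
grip_width: 0.0198
```

Request:
drive_tool(motion=[[0,0,0,0],[0,0,0,0],[0,0,0.01,0],[0,0,0.03,0],[0,0,0.01,0],[-0.0108,0.0463,0,0],[-0.0108,0.0463,0,0],[-0.0108,0.0463,0,0],[-0.0108,0.0463,0,0],[-0.0108,0.0463,0,0],[0,0,0,0],[0,0,-0.03,0],[0,0,-0.03,0],[0,0,-0.016,0],[0,0,0,0],[0,0,0,0]], jaw=0.032)

```text
clock: 29.18
eef_pos: [0.4693, 0.204, 0.2281]
tool_rot: [0.703, -0.08, 0.702, 0.081]
force: [-1.1, 0.4, -0.2]
grip_width: 0.0321
```

Run:
```python
from h import *
s,M,y=pose(); print(s['eef_pos'],rs(s['eef_pos']),y,s['clock'],s['force'])
```

```text
[0.46934475 0.20399752 0.22814367] [0.50336681 0.09231108] 13.089255077736539 29.175 [-1.08590872  0.35753961 -0.17256708]
```

Request:
drive_tool(motion=[[0.00113,-0.00487,0,0],[0.00113,-0.00487,0,0],[0.00113,-0.00487,0,0],[0.00113,-0.00487,0,0],[0.00113,-0.00487,0,0],[0.00113,-0.00487,0,0],[0.00113,-0.00487,0,0],[0.00113,-0.00487,0,0],[0.00113,-0.00487,0,0],[0.00113,-0.00487,0,0],[0.00113,-0.00487,0,0],[0.00113,-0.00487,0,0],[0.00113,-0.00487,0,0],[0.00113,-0.00487,0,0],[0.00113,-0.00487,0,0],[0.00113,-0.00487,0,0],[0.00113,-0.00487,0,0],[0.00113,-0.00487,0,0],[0.00113,-0.00487,0,0],[0.00113,-0.00487,0,0]])

```text
clock: 31.68
eef_pos: [0.4918, 0.1073, 0.2284]
tool_rot: [0.703, -0.079, 0.702, 0.082]
force: [-1.1, 6.0, 3.3]
grip_width: 0.0322
```

Request:
drive_tool(motion=[[0.00091,-0.0039,0,0],[0.00091,-0.0039,0,0],[0.00091,-0.0039,0,0],[0.00091,-0.0039,0,0],[0.00091,-0.0039,0,0],[0.00091,-0.0039,0,0],[0.00091,-0.0039,0,0],[0.00091,-0.0039,0,0],[0.00091,-0.0039,0,0],[0.00091,-0.0039,0,0],[0.00091,-0.0039,0,0],[0.00091,-0.0039,0,0],[0.00091,-0.0039,0,0],[0.00091,-0.0039,0,0],[0.00091,-0.0039,0,0],[0.00091,-0.0039,0,0]])

```text
clock: 33.67
eef_pos: [0.5064, 0.0449, 0.2284]
tool_rot: [0.703, -0.08, 0.702, 0.082]
force: [-0.9, 6.9, 3.1]
grip_width: 0.032
```

Run:
```python
from h import *
s,M,y=pose(); print(s['eef_pos'],rs(s['eef_pos']),y,s['clock'],s['force'])
```

```text
[0.50635299 0.04490061 0.2283734 ] [ 0.50335242 -0.07103345] 13.085585211104899 33.675 [-0.85513343  6.87597554  3.1295318 ]
```

13 mm to go by prediction: 9 mm first, then fine steps.

Request:
drive_tool(motion=[[0.00068,-0.00292,0,0],[0.00045,-0.00195,0,0],[0.00045,-0.00195,0,0],[0.00045,-0.00195,0,0],[0.00023,-0.00097,0,0]])

```text
clock: 34.3
eef_pos: [0.5086, 0.0353, 0.2284]
tool_rot: [0.703, -0.079, 0.702, 0.082]
force: [-0.1, 7.5, 2.6]
grip_width: 0.0322
```

Request:
drive_tool(motion=[[0.00023,-0.00097,0,0]])

```text
clock: 34.42
eef_pos: [0.5088, 0.0344, 0.2284]
tool_rot: [0.703, -0.079, 0.702, 0.082]
force: [0.3, 6.9, 2.4]
grip_width: 0.032
```

Request:
drive_tool(motion=[[0.00012,-0.00049,0,0]])

```text
clock: 34.55
eef_pos: [0.5089, 0.0339, 0.2284]
tool_rot: [0.703, -0.079, 0.702, 0.082]
force: [0.8, 7.4, 2.6]
grip_width: 0.0323
```

Request:
drive_tool(motion=[[0.00012,-0.00049,0,0],[0.00012,-0.00049,0,0]])

```text
clock: 34.8
eef_pos: [0.5091, 0.033, 0.2284]
tool_rot: [0.703, -0.079, 0.702, 0.082]
force: [-0.7, 7.4, 2.0]
grip_width: 0.032
```

Request:
drive_tool(motion=[[0.00012,-0.00049,0,0]])

```text
clock: 34.92
eef_pos: [0.5092, 0.0326, 0.2284]
tool_rot: [0.703, -0.079, 0.702, 0.082]
force: [-0.3, 9.7, 2.8]
grip_width: 0.0321
```

Request:
drive_tool(motion=[[7e-05,-0.00029,0,0]])

```text
clock: 35.05
eef_pos: [0.5093, 0.0325, 0.2284]
tool_rot: [0.703, -0.079, 0.702, 0.082]
force: [-0.2, 9.6, 3.9]
grip_width: 0.0321
```

The force jumped to 9.7 N at s = −0.0838 (predicted −0.0840), so gap 3 is nipped. I'll back off to the spacer.

Request:
drive_tool(motion=[[-0.0011,0.0048,0,0],[-0.0023,0.0098,0,0],[0,0,0.04,0],[0,0,0.036,0],[0.0088,-0.038,0,0],[0.0089,-0.038,0,0],[0,0,0,0],[0,0,0,0],[0,0,0,0]])

```text
clock: 36.17
eef_pos: [0.5229, -0.0292, 0.3028]
tool_rot: [0.702, -0.081, 0.703, 0.081]
force: [-0.4, -0.6, -0.1]
grip_width: 0.032
```

```bash
python3 m.py w7
```

```text
[ 0.52289426 -0.02917985  0.30278339] [ 0.50267279 -0.14693514] 13.174942945340447 36.175 [-0.41759096 -0.56297103 -0.06854418]
blocktop [(np.float64(-0.2575), np.float64(-0.2269), 1872), (np.float64(-0.1998), np.float64(-0.1609), 1277), (np.float64(-0.1358), np.float64(-0.0951), 3781)]
footlevel .055-.061 [(np.float64(-0.2448), np.float64(-0.2359), 110), (np.float64(-0.1614), np.float64(-0.1349), 1685)]
```

Pitches read 66.0 and 65.8 mm, and the earlier holders have not moved. I'll lift the spacer out and carry it to bare bench on the robot's side at about (0.423, −0.053).

Request:
drive_tool(motion=[[0.0002,-0.001,-0.02,0],[0,0,-0.02,0],[0,0,-0.01,0],[0,0,0,0]])

```text
clock: 36.72
eef_pos: [0.523, -0.0306, 0.2523]
tool_rot: [0.702, -0.081, 0.703, 0.081]
force: [-0.2, 0.6, -0.4]
grip_width: 0.032
```

Request:
drive_tool(motion=[[0,0,0,0],[0,0,0,0],[0,0,0,0],[0,0,0.005,0],[0,0,0.02,0],[0,0,0.03,0],[0,0,0.025,0],[0,0,0,0],[-0.033,-0.0078,0,0],[-0.033,-0.0078,0,0],[-0.034,-0.0078,0,0],[0,0,0,0],[0,0,-0.03,0],[0,0,-0.03,0],[0,0,-0.03,0],[0,0,-0.005,0],[0,0,-0.002,0],[0,0,0,0],[0,0,0,0]], jaw=0.0)

```text
clock: 39.1
eef_pos: [0.4237, -0.0545, 0.2368]
tool_rot: [0.703, -0.081, 0.702, 0.081]
force: [0.4, -0.0, -2.0]
grip_width: 0.0197
```

Request:
drive_tool(motion=[[0,0,-0.001,0],[0,0,0,0],[0,0,0,0]])

```text
clock: 39.48
eef_pos: [0.4238, -0.0545, 0.236]
tool_rot: [0.703, -0.081, 0.702, 0.081]
force: [-1.4, 1.3, 5.8]
grip_width: 0.0198
```

Touchdown. I'll release, rise and move clear towards the robot.

Request:
drive_tool(motion=[[0,0,0,0],[0,0,0,0],[0,0,0.01,0],[0,0,0.04,0],[0,0,0.05,0],[0,0,0.05,0],[-0.03,-0.05,0.02,0],[0,-0.06,0,0],[0,-0.06,0,0],[0,-0.06,0,0],[0,-0.06,0,0],[0,0,0,0],[0,0,0,0]], jaw=0.032)

```text
clock: 41.1
eef_pos: [0.3932, -0.3444, 0.4051]
tool_rot: [0.702, -0.08, 0.703, 0.081]
force: [0.5, 0.3, -0.4]
grip_width: 0.0322
```

Run:
```python
from h import *
c=eyes.read_camera("top"); P=cloud(c); save('t9',cv2.resize(c['pixels'][140:290,220:500],None,fx=2.8,fy=2.8,interpolation=cv2.INTER_CUBIC))
p=P[140:290,200:440].reshape(-1,3); p=p[~np.isnan(p[:,0])]; S=p[:,:2]@ey; X=p[:,:2]@ex
k=(p[:,2]>.064)&(p[:,2]<.076)&(abs(X-.502)<.014); v=np.sort(S[k])
for q in np.split(v,np.where(np.diff(v)>.006)[0]+1): print('cap',q[0].round(4),q[-1].round(4),len(q))
k=(p[:,2]>.047)&(p[:,2]<.0545)&(abs(X-.502)<.028); v=np.sort(S[k])
for q in np.split(v,np.where(np.diff(v)>.006)[0]+1): print('blk',q[0].round(4),q[-1].round(4),len(q))
k=(abs(X-.40)<.04)&(abs(S+.147)<.03)&(p[:,2]>.03); q=p[k]; print('spacer',len(q),q.max(0),cv2.minAreaRect((q[:,:2]*1000).astype(np.float32)))
print(arm.get_state()['clock'])
```

```text
cap -0.3343 -0.331 2
cap -0.3235 -0.3012 80
cap -0.2578 -0.2348 76
cap -0.1914 -0.1684 80
cap -0.1261 -0.1029 81
blk -0.3442 -0.2922 223
blk -0.2663 -0.2262 217
blk -0.2006 -0.1602 206
blk -0.1341 -0.0945 213
spacer 218 [ 0.45103856 -0.03476016  0.08313569] ((424.09912109375, -52.68731689453125), (49.54824447631836, 26.209148406982422), 13.411982536315918)
41.15
```

View pics/t9.png

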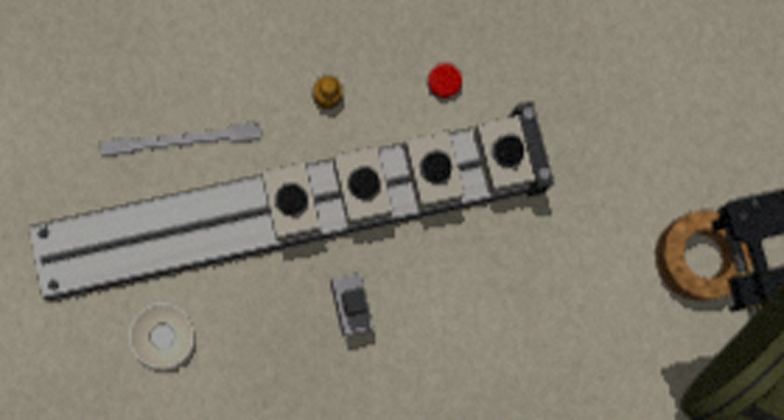

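The final top view shows four evenly spaced holders at (508,150), (436,167), (364,183) and (290,200). The spacer is upright at (352,303) beside the rail, the bystanders look undisturbed, and the arm is clear above the ring. I'm handing in.

```bash
python3 -c "
from h import *
print(arm.finish_job())"
```

```text
the job is handed in; nothing more can be done
None
```

The three sliding holders are now set at one-spacer gaps from the clamped end holder, and the job was handed in at about 41 s of the 72 s allowed. I used the look-alike farthest from the base (0.63 m). Working outwards, I stood it in each gap in turn and pushed the next holder up until the force rose above the 7 N sliding level. It then went upright onto bare bench on the robot's side of the rail.

- **Gaps:** the last top-camera check gave 25.9, 25.6 and 26.1 mm, with cap pitches of 66.1, 66.4 and 65.5 mm. That scatter is within camera resolution. Arm positions at the nips gave pitches of about 65.9 and 66.2 mm.
- **Holders already set:** the wrist camera put each within 0.7 mm of where it was set, with no visible shift.
- **Push force:** gap 1 peaked at about 14 N, against the clamped holder. Gaps 2 and 3 stopped just under 10 N.
- **Spacer:** it stands upright, about 82 mm to its top, at roughly (0.424, −0.053), clear of the rail.
- **Bystanders:** they look unmoved in the final picture, though I did not measure them again.

No check failed.

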